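# Stage flanges in the free bays and pin them

### The job

Slide every flange on the bench (never lift one) into a free painted bay, one flange to a bay and wholly inside its outline, leaving the canister where it is parked and the other things on the bench undisturbed. Only when all the flanges are in their bays, take one locating pin from the wooden rack for each flange and stand it in the flange's centre bore, pushed fully home; pins that are not needed stay in the rack. Flanges that get knocked out of their bays must be put back.

Things in the scene. Friction and masses are not known exactly. Their poses are not given: they have to be found in the camera images.
- flange0: Aluminium flange, a flat disc 92 mm across and 28 mm thick (0.5 kg, too wide to grip) with a blind bore in the centre of its top, 22 mm across and 26 mm deep; it lies loose on the bench, and slides with about 2 to 5 N. Origin: centre of its underside; z up. Three or four flanges are present; an absent one reads None from the start.
- flange1: Aluminium flange, a flat disc 92 mm across and 28 mm thick (0.5 kg, too wide to grip) with a blind bore in the centre of its top, 22 mm across and 26 mm deep; it lies loose on the bench, and slides with about 2 to 5 N. Origin: centre of its underside; z up. Three or four flanges are present; an absent one reads None from the start.
- flange2: Aluminium flange, a flat disc 92 mm across and 28 mm thick (0.5 kg, too wide to grip) with a blind bore in the centre of its top, 22 mm across and 26 mm deep; it lies loose on the bench, and slides with about 2 to 5 N. Origin: centre of its underside; z up. Three or four flanges are present; an absent one reads None from the start.
- flange3: Aluminium flange, a flat disc 92 mm across and 28 mm thick (0.5 kg, too wide to grip) with a blind bore in the centre of its top, 22 mm across and 26 mm deep; it lies loose on the bench, and slides with about 2 to 5 N. Origin: centre of its underside; z up. Three or four flanges are present; an absent one reads None from the start.
- pin0: Steel pin, upright in the rack at the start: shank 16 mm in diameter, 24 mm long, chamfered foot; on it a dark head 30 mm in diameter, 36 mm tall, to grip by (60 mm overall, 0.15 kg). Origin: centre of the shank's foot, z towards the head. Fully home, the head's shoulder rests on the top face: origin 4 mm above the bench in a flange, 6 mm in the rack; head's top at 64 or 66 mm.
- pin1: Steel pin, upright in the rack at the start: shank 16 mm in diameter, 24 mm long, chamfered foot; on it a dark head 30 mm in diameter, 36 mm tall, to grip by (60 mm overall, 0.15 kg). Origin: centre of the shank's foot, z towards the head. Fully home, the head's shoulder rests on the top face: origin 4 mm above the bench in a flange, 6 mm in the rack; head's top at 64 or 66 mm.
- pin2: Steel pin, upright in the rack at the start: shank 16 mm in diameter, 24 mm long, chamfered foot; on it a dark head 30 mm in diameter, 36 mm tall, to grip by (60 mm overall, 0.15 kg). Origin: centre of the shank's foot, z towards the head. Fully home, the head's shoulder rests on the top face: origin 4 mm above the bench in a flange, 6 mm in the rack; head's top at 64 or 66 mm.
- pin3: Steel pin, upright in the rack at the start: shank 16 mm in diameter, 24 mm long, chamfered foot; on it a dark head 30 mm in diameter, 36 mm tall, to grip by (60 mm overall, 0.15 kg). Origin: centre of the shank's foot, z towards the head. Fully home, the head's shoulder rests on the top face: origin 4 mm above the bench in a flange, 6 mm in the rack; head's top at 64 or 66 mm.
- bay0: Painted white square outline on the bench, 112 mm inside, flush (nothing to bump over), fixed. The five bays form a row across the bench beyond the flanges. Origin: centre of the bay, on the bench. One of the five bays, a different one each time, is taken by the canister.
- bay1: Painted white square outline on the bench, 112 mm inside, flush (nothing to bump over), fixed. The five bays form a row across the bench beyond the flanges. Origin: centre of the bay, on the bench. One of the five bays, a different one each time, is taken by the canister.
- bay2: Painted white square outline on the bench, 112 mm inside, flush (nothing to bump over), fixed. The five bays form a row across the bench beyond the flanges. Origin: centre of the bay, on the bench. One of the five bays, a different one each time, is taken by the canister.
- bay3: Painted white square outline on the bench, 112 mm inside, flush (nothing to bump over), fixed. The five bays form a row across the bench beyond the flanges. Origin: centre of the bay, on the bench. One of the five bays, a different one each time, is taken by the canister.
- bay4: Painted white square outline on the bench, 112 mm inside, flush (nothing to bump over), fixed. The five bays form a row across the bench beyond the flanges. Origin: centre of the bay, on the bench. One of the five bays, a different one each time, is taken by the canister.
- rack: Light wooden rack block, 200 x 60 x 30 mm, fixed to the bench at the robot's right, four holes (19 mm across, right through) in a row along its own x axis at -75, -25, +25 and +75 mm. Origin: centre of its underside.
- rack_hole0 (a point): Centre of the mouth of a rack hole, on the rack's top face 30 mm above the bench.
- rack_hole1 (a point): Centre of the mouth of a rack hole, on the rack's top face 30 mm above the bench.
- rack_hole2 (a point): Centre of the mouth of a rack hole, on the rack's top face 30 mm above the bench.
- rack_hole3 (a point): Centre of the mouth of a rack hole, on the rack's top face 30 mm above the bench.
- canister: White plastic canister with a blue cap and a small carrying handle, 60 (x) x 80 (y) mm and 120 mm tall, 0.7 kg, parked in one of the bays; leave it alone. Origin: centre of its underside.
- hammer: Bystander: hammer lying at the robot's left, handle along its x axis; leave it alone. Origin: on the bench below the tool.
- file: Bystander: flat steel file with a wooden handle, 250 mm long, lying on the right, beyond the rack; leave it alone. Origin: on the bench below the tool.
- tin: Bystander: steel tin, 80 mm in diameter and 90 mm tall, standing beyond the bays; leave it alone. Origin: centre of its underside.

How it is judged:
By the outcome, as a careful person would: the job done as asked, in the order asked, and still so for the second after the job is handed in, with the robot touching nothing.
Of flange0, flange1, flange2, flange3 only 3 to 4 are there at a start; the rules pass over those that are not, and their reading is None.
At some moment in a run one of flange0, flange1, flange2, flange3 may be knocked a few centimetres aside while the robot is not near it.
It also fails if it takes over 210 s, if anything falls off the work surface, if the arm or the gripper's body presses on something with over 40 N, if the wrist force passes 120 N, or if a joint passes its speed limit or range.

### The arm

A 7-joint arm with a two-finger parallel gripper is mounted at the origin on the work surface. World frame = base frame: x ahead of the robot, y to its left, z up, the work surface at z = 0. Lengths are in m, angles in rad, forces in N, time in s.
With the tool pointing down it reaches from about 0.425 to 0.925 m from the base axis. Payload 6.8 kg.
Tool frame: the origin (TCP) lies midway between the tips of the shut fingers; the grasp point (between the pads) lies 19 mm behind it (bot.pinch_z is the distance from the TCP to the grasp point, in m); z points along the fingers, y is the line along which they close (so a half turn about z gives the same grasp; the last joint's range is limited). The gripper opens to 85 mm and grips with 20 to 120 N. Pads are 22 mm wide; open, the fingers measure 114 mm over their backs; the gripper's body (76 mm by 85 mm) begins 54 mm behind the grasp point. The pads swing forward as they close: fully open they stand 13 mm farther back than shut.
Start: joints at [1.236, 0.477, 0.022, 1.555, -0.011, 1.109, -0.083], TCP at [0.152, -0.658, 0.197] pointing down, gripper open.
Joint ranges: [-2.96, 2.96], [-0.34, 2.1], [-1.41, 1.46], [0.24, 2.44], [-1.37, 4.51], [0.17, 1.92], [-2.96, 2.96]. Speed limits (rad/s): [2.39, 2.39, 3.14, 3.14, 3.14, 3.14, 3.14].

### API

Orientations are given as a unit quaternion [w, x, y, z].
In Python, from station import bot, imaging gives the robot as it stands. The module is installed in compiled form; this text tells all that it offers.
- The arm moves only by the tool carry_out, never from a script. Its argument "targets" is a list of rows, each a list of 5 numbers: the shift along the tool's x, y, z in cm, then the turn about the tool's z in degrees, then the opening, from -1 (shut) to 1 (fully open). In form: [[x, y, z, yaw, gripper], ...]. A call has 1 to 12 rows; each row shifts and turns the commanded pose from where the row before left it, along the tool's axes as they then stand; what a row does not reach is not made up. A row lasts 1/10 s, in which the tool goes at most 50 mm and 8.59 degrees, less where a joint would pass 70% of its speed; a pose out of reach is approached as far as the arm can. A call is refused whole if a number of a shift passes 5 or a number of a turn 8.59, either way. A call with a gripper value outside its range is refused whole. The fingers move at their own pace and stop on an object; "force" is the grip in N (left out, the last holds). Time passes only in rows, so rows that do not move let the fingers close. It gives the time, the measured TCP pose, the force, the opening and the grip force at its end, in the units of the state.
- bot.get_obs(): the state, without advancing time (a new reading comes with each control period).
- imaging.read_camera(name): name is "scene" or "top" or "wrist"; returns the picture (480x640x3 uint8, red, green, blue); there is no depth.
- imaging.calibration(name): a dict with "fx", "fy", "cx", "cy" (pixels), "extrinsics" (4x4, takes a point from world to camera coordinates). Camera axes: x right, y up, looking along -z (the intrinsics and any distortion apply to the point x, -y, -z); pixel columns grow to the right and rows downward; lengths in m; the calibration is good to about 2 mm. A picture is of the moment at which its call begins: read the wrist's pose just before it. calibration takes no time and is no camera call; for the wrist camera it gives the pose at the moment of the call.
- bot.hand_in(): hands the job in; it is judged then, once.
The state is a dict: "t": time; "q": joint angles; "joint_vel": joint speeds; "joint_torque": joint torques, N m; "eef_pos": TCP position; "tool_rot": TCP orientation; "contact_force": force on the tool from outside, world axes, zero at the start; "torque": the same for the moment, N m; "gripper_width": opening from 0.0 (shut) to 1.0 (fully open); "grasp_force": force on a finger pad.
Only numpy, scipy, OpenCV 4.12 (cv2) and the standard library are available. Lean on these libraries where they do the work, as an engineer would, in place of code of your own. Each camera call takes 0.05 s, during which the arm holds its last target. There are 200 camera calls.

## Working session

There is one attempt and no reset: what is moved stays moved. The work goes in short steps, Python scripts to look and compute and a tool call to move; the robot and the scene stay as the last step left them, time stands still between calls to the robot, and variables do not carry over. Pictures are saved under pics/ and viewed, at most 14 in all, crops included, and the job is handed in when it is done.

Besides the shell and the picture viewer there is one more tool, called after ">>>" as name([rows], argument=value, ...), one row to a line, values as JSON. carry_out: Moves the arm, as the interface text tells. Its arguments: {"type":"object","properties":{"targets":{"type":"array"},"force":{"type":"number"}},"required":["targets"]}

```bash
mkdir -p pics; ls; cat > h.py <<'E'
from station import bot, imaging
import numpy as np, cv2
def shot(n,f=None):
    im=imaging.read_camera(n)
    if f: cv2.imwrite('pics/'+f,cv2.cvtColor(im,cv2.COLOR_RGB2BGR))
    return im
def ray(c,u,v,z):
    E=np.array(c['extrinsics']);R=E[:3,:3];o=-R.T@E[:3,3]
    d=R.T@np.array([(u-c['cx'])/c['fx'],-(v-c['cy'])/c['fy'],-1.])
    return o+d*(z-o[2])/d[2]
def proj(c,p):
    E=np.array(c['extrinsics']);q=E[:3,:3]@np.array(p)+E[:3,3]
    return c['cx']+c['fx']*q[0]/-q[2], c['cy']+c['fy']*-q[1]/-q[2]
E
python3 - <<'E'
from h import *
np.set_printoptions(precision=4,suppress=True)
o=bot.get_obs();print(o)
for n in('scene','top'):
    shot(n,n+'0.png');c=imaging.calibration(n);print(n,c)
print(bot.pinch_z)
E
```

```text
pics
{'t': 0.0, 'q': array([ 1.2359,  0.4778,  0.0224,  1.5564, -0.0115,  1.1093, -0.0831]), 'joint_vel': array([ 0.0006,  0.0001,  0.    , -0.    ,  0.0017, -0.0016,  0.0002]), 'joint_torque': array([ -0.0006, -59.6455,   1.608 , -28.1205,   0.0126,   0.0093,
        -0.    ]), 'eef_pos': array([ 0.1516, -0.6571,  0.196 ]), 'tool_rot': array([-0.0009,  0.9936,  0.1132, -0.0002]), 'contact_force': array([-0.2721,  0.3517, -0.1652]), 'torque': array([ 0.0087,  0.0202, -0.0036]), 'grasp_force': 0.0, 'gripper_width': 0.9987153579517963}
scene {'fx': 623.1176365675595, 'fy': 623.1176365675595, 'cx': 329.0246873586375, 'cy': 227.22513450558682, 'extrinsics': array([[ 0.8524,  0.5229,  0.0088, -0.5651],
       [-0.4352,  0.7   ,  0.5661,  0.1363],
       [ 0.2899, -0.4864,  0.8243, -1.9447],
       [ 0.    ,  0.    ,  0.    ,  1.    ]])}
top {'fx': 543.6912533106564, 'fy': 543.6912533106564, 'cx': 321.13749748270766, 'cy': 235.14742895059106, 'extrinsics': array([[-0.0134, -0.9996,  0.0233,  0.0908],
       [ 0.9975, -0.0118,  0.0694, -0.5767],
       [-0.0691,  0.0242,  0.9973, -1.2226],
       [ 0.    ,  0.    ,  0.    ,  1.    ]])}
0.0187
```

View pics/top0.png

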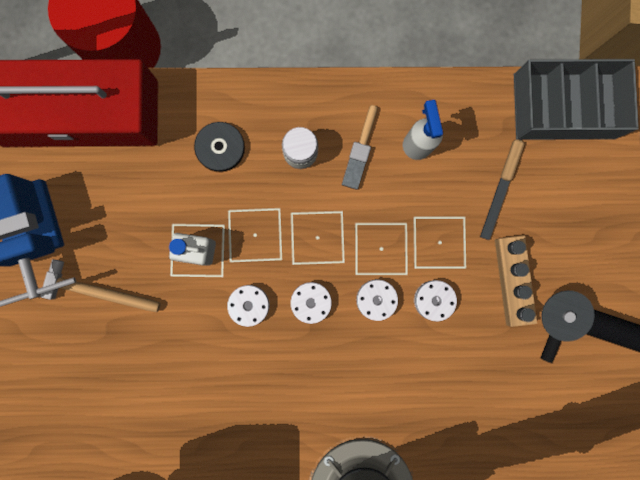

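View pics/scene0.png

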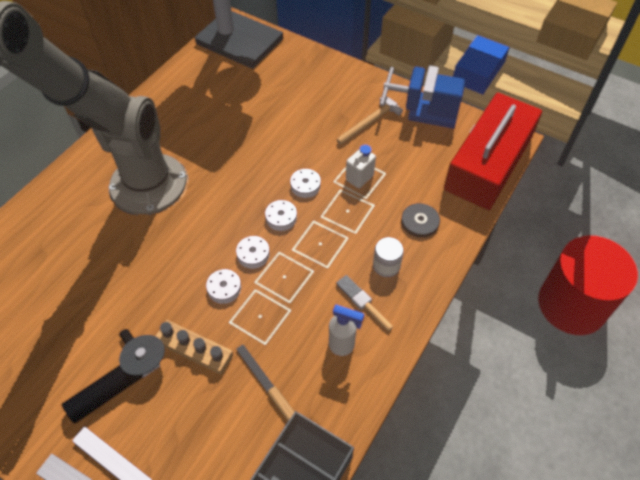

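The top view shows four flanges at (248,306), (311,303), (378,300) and (437,300). The free bays are at (255,235), (318,238), (381,249) and (440,243), and the canister is in the bay at (197,250). The rack's pin heads run from (516,247) to (526,314). The scene view agrees.

```bash
cat >> h.py <<'E'
def rayn(c,P,z): return np.array([ray(c,u,v,z)[:2] for u,v in P])
def flanges(n='top',im=None):
    """flange centres (x,y), radius: white discs in the image, contour cast on z=.028, least-squares by minEnclosingCircle"""
    if im is None: im=imaging.read_camera(n)
    c=imaging.calibration(n)
    hsv=cv2.cvtColor(im,cv2.COLOR_RGB2HSV)
    m=((hsv[...,1]<45)&(hsv[...,2]>185)).astype(np.uint8)
    m=cv2.morphologyEx(m,cv2.MORPH_OPEN,np.ones((5,5)))
    out=[]
    for k in cv2.findContours(m,cv2.RETR_EXTERNAL,cv2.CHAIN_APPROX_NONE)[0]:
        if cv2.contourArea(k)<500: continue
        P=rayn(c,k[:,0,:],.028)
        (x,y),(a,b),_=cv2.fitEllipse((P*1000).astype(np.float32))
        if .33<x/1000<.75 and 75<a and b<105: out.append([x,y,a,b])
    return np.array(out)/1000
def bays(n='top',im=None):
    if im is None: im=imaging.read_camera(n)
    c=imaging.calibration(n)
    hsv=cv2.cvtColor(im,cv2.COLOR_RGB2HSV)
    m=((hsv[...,1]<70)&(hsv[...,2]>160)).astype(np.uint8)
    out=[]
    for k in cv2.findContours(m,cv2.RETR_EXTERNAL,cv2.CHAIN_APPROX_NONE)[0]:
        w=cv2.minAreaRect((rayn(c,k[:,0,:],0)*1000).astype(np.float32))
        if min(w[1])>95 and max(w[1])<140: out.append([*w[0],*w[1],w[2]])
    return np.array(out)
def heads(n='top',im=None,z=.066):
    if im is None: im=imaging.read_camera(n)
    c=imaging.calibration(n)
    g=cv2.cvtColor(im,cv2.COLOR_RGB2HSV)[...,2]
    return g
E
python3 - <<'E'
from h import *
np.set_printoptions(precision=4,suppress=True)
im=imaging.read_camera('top');c=imaging.calibration('top')
print(flanges('top',im));print(bays('top',im))
s=imaging.read_camera('scene');print(flanges('scene',s));print(bays('scene',s))
for p in [(516,247),(519,269),(522,291),(526,314)]: print(ray(c,*p,.066))
for p in [(255,235),(318,238),(381,249),(440,243)]: print(ray(c,*p,0))
print(ray(imaging.calibration('scene'),260,317,0))
cv2.imwrite('pics/rack.png',cv2.cvtColor(cv2.resize(im[215:345,470:640],None,fx=4,fy=4,interpolation=2),cv2.COLOR_RGB2BGR))
E
```

```text
[[ 0.421   0.2513  0.081   0.0816]
 [ 0.425   0.1096  0.0814  0.0822]
 [ 0.4255 -0.1742  0.0807  0.0816]
 [ 0.429  -0.0401  0.0807  0.082 ]]
[[ 546.6791  -55.3648  121.0699  118.5675   89.2274]
 [ 558.9618 -192.4085  120.6626  119.0484   89.2421]
 [ 574.3686   92.4099  121.1333  121.1045    1.1119]
 [ 582.2532  237.0025  121.124   121.1434    1.6505]]
[[ 0.4264 -0.1731  0.0832  0.0843]
 [ 0.4289 -0.0381  0.0819  0.0879]
 [ 0.4254  0.1109  0.089   0.0891]
 [ 0.4209  0.2524  0.0891  0.0892]]
[[ 559.2444 -190.4217  120.3324  120.7871   89.278 ]
 [ 546.5167  -53.6144  120.3669  120.7897   89.4003]
 [ 573.8942   94.1899  120.444   120.5097    1.3705]]
[ 0.5432 -0.3462  0.066 ]
[ 0.4945 -0.351   0.066 ]
[ 0.4462 -0.3558  0.066 ]
[ 0.3958 -0.3626  0.066 ]
[0.5813 0.236  0.    ]
[0.5726 0.0904 0.    ]
[ 0.5453 -0.0555  0.    ]
[ 0.5575 -0.1935  0.    ]
[ 0.5618 -0.1928  0.    ]
```

View pics/rack.png

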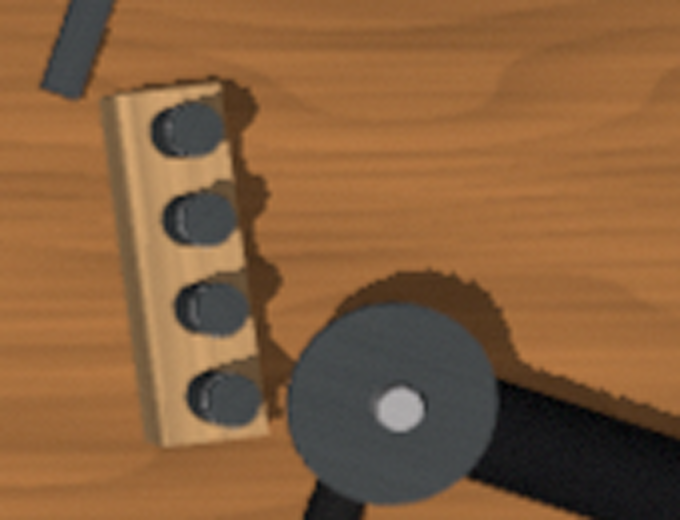

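Four flanges are measured to about 2 mm and agree across both cameras (A–D from left to right), along with the four free bays and the pin heads. Next I square the tool to the world and move behind flange D.

>>> carry_out([
  [0,0,0,6.5,0.6],
  [0,0,0,6.5,0.6],
  [2.2,-4.4,0,0,0.6],
  [2.2,-4.4,0,0,0.6],
  [2.2,-4.4,0,0,0.6],
  [2.2,-4.4,0,0,0.6],
  [2.2,-4.4,0,0,0.6],
  [2.2,-4.4,0,0,0.6],
  [2.2,-4.4,0,0,0.6],
  [2.2,-4.4,0,0,0.6],
  [2.2,-4.4,0,0,0.6],
  [2.2,-4.4,0,0,0.6],
])

```text
t: 1.4
eef_pos: [0.3723, -0.2159, 0.1972]
tool_rot: [0.0, 1.0, -0.0, 0.0]
contact_force: [0.5, 0.1, 1.0]
gripper_width: 0.796
grasp_force: 0.0
```

>>> carry_out([
  [0.8,-4.0,0,0,0.6],
  [0,0,4.5,0,0.6],
  [0,0,4.5,0,0.6],
  [0,0,4.5,0,0.6],
  [0,0,0,0,0.6],
])

```text
t: 1.9
eef_pos: [0.3755, -0.176, 0.0578]
tool_rot: [-0.002, 1.0, 0.0, -0.005]
contact_force: [0.3, -0.4, -0.5]
gripper_width: 0.799
grasp_force: 0.0
```

>>> carry_out([
  [0,0,3,0,0.6],
  [0,0,2.1,0,0.6],
  [0,0,0,0,0.6],
])

```text
t: 2.2
eef_pos: [0.3793, -0.1777, 0.011]
tool_rot: [-0.0, 1.0, -0.0, -0.001]
contact_force: [-0.4, -1.0, 0.2]
gripper_width: 0.797
grasp_force: 0.0
```

>>> carry_out([
  [0.6,0,0.4,0,0.6],
  [1.2,0.1,0,0,0.6],
  [1.2,0.2,0,0,0.6],
  [1.2,0.2,0,0,0.6],
  [1.2,0.2,0,0,0.6],
  [1.2,0.2,0,0,0.6],
  [1.2,0.2,0,0,0.6],
  [1.2,0.1,0,0,0.6],
  [1.2,0.1,0,0,0.6],
  [1,0,0,0,0.6],
  [0.8,0,0,0,0.6],
  [0.4,0,0,0,0.6],
])

```text
t: 3.4
eef_pos: [0.5048, -0.1906, 0.007]
tool_rot: [-0.0, 1.0, 0.0, 0.0]
contact_force: [-0.6, 1.0, -0.2]
gripper_width: 0.801
grasp_force: 0.0
```

```bash
python3 - <<'E'
from h import *
np.set_printoptions(precision=4,suppress=True)
im=shot('top','top1.png');print(flanges('top',im),bot.get_obs()['eef_pos'])
s=shot('scene');print(flanges('scene',s))
E
```

```text
[[ 0.4211  0.2512  0.0812  0.0823]
 [ 0.425   0.1096  0.0814  0.0822]
 [ 0.4256 -0.1741  0.0812  0.0819]
 [ 0.4289 -0.0403  0.0813  0.0826]] [ 0.5051 -0.1906  0.007 ]
[[0.4258 0.1105 0.0887 0.091 ]
 [0.4213 0.252  0.0895 0.0905]]
```

View pics/top1.png

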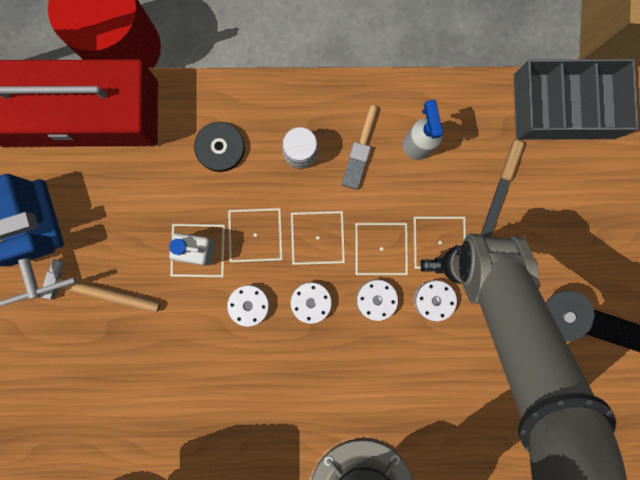

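The top view shows flange D still at (437,300), unmoved, with the hand around (432,267)–(490,255). I need to see where the fingers really are.

```bash
python3 - <<'E'
from h import *
im=shot('scene','sc1.png');w=shot('wrist','w1.png')
p=bot.get_obs()['eef_pos']
for n in('scene','top'): print(n,proj(imaging.calibration(n),p))
cv2.imwrite('pics/two.png',cv2.cvtColor(np.hstack([cv2.resize(im[180:400,100:380],(400,314)),cv2.resize(w,(400,314))]),cv2.COLOR_RGB2BGR))
print(imaging.calibration('wrist'))
E
```

```text
scene (np.float64(242.63601203270792), np.float64(305.05649088062785))
top (np.float64(440.1905056522688), np.float64(266.3073370753067))
{'fx': 350.90381992098327, 'fy': 350.90381992098327, 'cx': 322.8255438391782, 'cy': 239.72621848820748, 'extrinsics': array([[-1.89352707e-04, -9.99999743e-01, -6.91355425e-04,
        -1.89313575e-01],
       [ 9.46273643e-01,  4.43820379e-05, -3.23366960e-01,
        -4.94556701e-01],
       [ 3.23366908e-01, -7.15441825e-04,  9.46273391e-01,
        -3.62215388e-01],
       [ 0.00000000e+00,  0.00000000e+00,  0.00000000e+00,
         1.00000000e+00]])}
```

View pics/two.png

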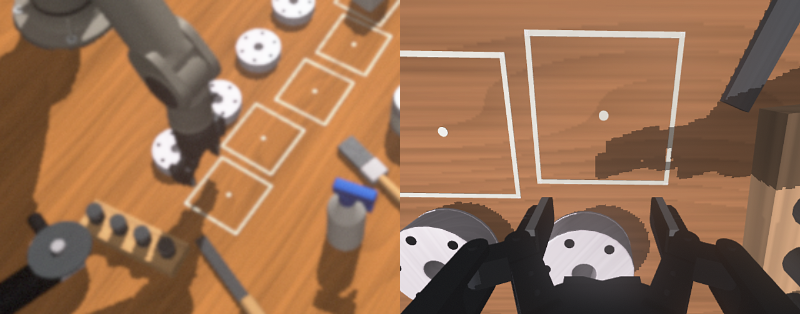

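The wrist view shows the finger tips, at about (230,305) and (405,305) in the full image, ahead of the flange. Their spacing and the length of their shadow put the tips roughly 4–5 cm above the bench, although the reading says 7 mm, so they passed over the flange. I'll check this by triangulating the tips.

```bash
python3 - <<'E'
import cv2
s=cv2.imread('pics/sc1.png')[250:340,190:300]; w=cv2.imread('pics/w1.png')[270:480,120:520]
cv2.imwrite('pics/tips.png',cv2.hconcat([cv2.resize(s,(480,393),interpolation=2),cv2.resize(w,(320,393))]))
E
```

```text
(no output)
```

View pics/tips.png

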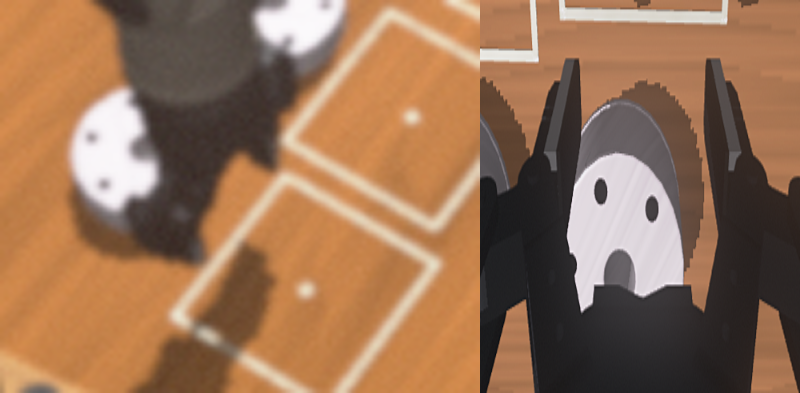

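```bash
cat >> h.py <<'E'
def tri(a,b):
    """a,b=(cal,u,v): midpoint of two rays, gap"""
    L=[]
    for c,u,v in (a,b):
        p=ray(c,u,v,0);q=ray(c,u,v,.1);L.append((p,(q-p)/np.linalg.norm(q-p)))
    (p,d),(q,e)=L
    s,t=np.linalg.lstsq(np.c_[d,-e],q-p,rcond=None)[0]
    return (p+s*d+q+t*e)/2,np.linalg.norm(p+s*d-q-t*e)
E
python3 - <<'E'
from h import *
w=imaging.calibration('wrist');s=imaging.calibration('scene')
print(tri((w,236,302),(s,252.3,287.8)),tri((w,411,302),(s,235.8,310)))
E
```

```text
(array([ 0.51509893, -0.15393636,  0.05708208]), np.float64(0.001324627336540983)) (array([ 0.51240049, -0.22720793,  0.04938538]), np.float64(0.0017938596680531665))
```

The tips triangulate to z ≈ 0.053, with ray gaps under 2 mm, so they sit about 46 mm above the reported TCP at this opening. I'll go back behind D and descend until I feel the bench.

>>> carry_out([
  [-2.5,-0.3,0,0,0.6],
  [-2.5,-0.3,0,0,0.6],
  [-2.5,-0.3,0,0,0.6],
  [-2.5,-0.4,0,0,0.6],
  [-2.5,-0.3,0,0,0.6],
  [0,0,1,0,0.6],
  [0,0,1,0,0.6],
  [0,0,1,0,0.6],
  [0,0,0,0,0.6],
])

```text
t: 4.5
eef_pos: [0.3788, -0.1744, -0.0244]
tool_rot: [-0.0, 1.0, 0.0, -0.001]
contact_force: [-0.5, -0.0, 0.4]
gripper_width: 0.798
grasp_force: 0.0
```

>>> carry_out([
  [0,0,0.4,0,0.6],
  [0,0,0.4,0,0.6],
  [0,0,0,0,0.6],
])

```text
t: 4.8
eef_pos: [0.3788, -0.1746, -0.0314]
tool_rot: [-0.0, 1.0, 0.0, -0.0]
contact_force: [-0.5, 0.1, 0.6]
gripper_width: 0.799
grasp_force: 0.0
```

>>> carry_out([
  [0,0,0.3,0,0.6],
  [0,0,0.3,0,0.6],
  [0,0,0,0,0.6],
])

```text
t: 5.1
eef_pos: [0.3787, -0.1747, -0.0373]
tool_rot: [-0.0, 1.0, -0.0, -0.0]
contact_force: [0.3, -0.4, -0.7]
gripper_width: 0.797
grasp_force: 0.0
```

>>> carry_out([
  [0.8,0,0,0,0.6],
  [1.0,0.1,0,0,0.6],
  [1.2,0.2,0,0,0.6],
  [1.2,0.2,0,0,0.6],
  [1.2,0.2,0,0,0.6],
  [1.2,0.2,0,0,0.6],
  [1.2,0.2,0,0,0.6],
  [1.2,0.2,0,0,0.6],
  [1.2,0.2,0,0,0.6],
  [1.2,0.1,0,0,0.6],
  [1.0,0.1,0,0,0.6],
  [0.4,0,0,0,0.6],
])

```text
t: 6.3
eef_pos: [0.5085, -0.1919, -0.0369]
tool_rot: [0.0, 1.0, 0.0, 0.001]
contact_force: [-2.5, 0.1, -0.3]
gripper_width: 0.803
grasp_force: 1.5
```

```bash
cat > st.py <<'E'
from h import *
np.set_printoptions(precision=4,suppress=True)
print(flanges('top')[:,:3]);print(flanges('scene')[:,:3]);o=bot.get_obs();print(o['t'],o['eef_pos'],o['contact_force'])
w=imaging.read_camera('wrist');f=flanges('wrist',w);print('w',f)
E
python3 st.py
```

```text
[[ 0.4209  0.2513  0.0816]
 [ 0.4252  0.1097  0.082 ]
 [ 0.429  -0.0403  0.0811]]
[[0.4258 0.1103 0.0889]
 [0.4214 0.2519 0.0894]]
6.4 [ 0.5083 -0.1918 -0.0368] [ 0.4166  0.1349 -0.0816]
w []
```

>>> carry_out([
  [0.5,0,0,0,0.6],
  [0.3,0,0,0,0.6],
  [0,0,0,0,0.6],
  [-1.5,0,0,0,0.6],
  [-2,0,-1,0,0.6],
  [0,0,-4,0,0.6],
  [0,-3,-4,0,0.6],
  [-2,-4.5,0,0,0.6],
  [-3,-4,0,0,0.6],
  [-3,-2,0,0,0.6],
  [-2,0,0,0,0.6],
  [0,0,0,0,0.6],
])

```text
t: 7.65
eef_pos: [0.3776, -0.0562, 0.0531]
tool_rot: [0.0, 1.0, 0.001, -0.0]
contact_force: [0.1, 0.0, -0.7]
gripper_width: 0.801
grasp_force: 0.0
```

```bash
python3 st.py
```

```text
[[ 0.421   0.2513  0.0818]
 [ 0.4252  0.1097  0.0821]
 [ 0.43   -0.039   0.0779]
 [ 0.5551 -0.1914  0.0812]]
[[ 0.5558 -0.1897  0.0843]
 [ 0.4309 -0.0372  0.0837]
 [ 0.4257  0.1106  0.0887]
 [ 0.4212  0.2519  0.0893]]
7.75 [ 0.3814 -0.0567  0.0536] [ 0.3747  0.0747 -0.2587]
w [[ 0.4297 -0.0374  0.0832  0.0912]]
```

>>> carry_out([
  [-0.3,-1.8,0,0,0.6],
  [0,0,3,0,0.6],
  [0,0,1.5,0,0.6],
  [0,0,0,0,0.6],
])

```text
t: 8.2
eef_pos: [0.3771, -0.0387, 0.0067]
tool_rot: [-0.0, 1.0, -0.0, -0.001]
contact_force: [-0.4, 0.4, 0.4]
gripper_width: 0.795
grasp_force: 0.0
```

>>> carry_out([
  [0,0,2,0,0.6],
  [0,0,1.4,0,0.6],
  [0,0,1,0,0.6],
  [0,0,0,0,0.6],
])

```text
t: 8.6
eef_pos: [0.3772, -0.0388, -0.0365]
tool_rot: [-0.0, 1.0, -0.0, -0.0]
contact_force: [0.1, -0.5, 0.7]
gripper_width: 0.797
grasp_force: 0.0
```

>>> carry_out([
  [0.8,0,0,0,0.6],
  [1.0,0.1,0,0,0.6],
  [1.2,0.2,0,0,0.6],
  [1.2,0.2,0,0,0.6],
  [1.2,0.2,0,0,0.6],
  [1.2,0.2,0,0,0.6],
  [1.2,0.2,0,0,0.6],
  [1.2,0.2,0,0,0.6],
  [1.2,0.1,0,0,0.6],
  [1.2,0.1,0,0,0.6],
  [1.0,0.1,0,0,0.6],
  [0.5,0,0,0,0.6],
])

```text
t: 9.8
eef_pos: [0.5078, -0.0549, -0.036]
tool_rot: [-0.0, 1.0, -0.0, 0.001]
contact_force: [-2.4, -0.0, 1.9]
gripper_width: 0.8
grasp_force: 2.5
```

>>> carry_out([
  [0,0,0,0,0.6],
  [-1.5,0,0,0,0.6],
  [-2,0,-1,0,0.6],
  [0,0,-4,0,0.6],
  [0,-1,-4,0,0.6],
  [-2,-4.5,0,0,0.6],
  [-2,-4.5,0,0,0.6],
  [-3,-4,0,0,0.6],
  [-2.8,-2.5,0,0,0.6],
  [0,0,0,0,0.6],
])

```text
t: 10.8
eef_pos: [0.3699, 0.1134, 0.0541]
tool_rot: [-0.0, 1.0, 0.004, -0.0]
contact_force: [0.3, -0.7, -0.2]
gripper_width: 0.803
grasp_force: 0.0
```

```bash
python3 st.py
```

```text
[[ 0.421   0.2513  0.0815]
 [ 0.5492 -0.0549  0.0818]
 [ 0.5576 -0.1917  0.0756]]
[[ 0.5576 -0.1902  0.0792]
 [ 0.5504 -0.0531  0.0887]
 [ 0.4292  0.1134  0.0775]
 [ 0.4214  0.252   0.0894]]
10.9 [0.3732 0.1109 0.0543] [ 0.5448 -0.2986 -0.0987]
w [[0.4205 0.2506 0.0891 0.0893]
 [0.4279 0.1134 0.0777 0.0935]]
```

>>> carry_out([
  [0,0,3,0,0.6],
  [0,0,3,0,0.6],
  [0,0,2,0,0.6],
  [0,0,1,0,0.6],
  [0,0,0,0,0.6],
])

```text
t: 11.45
eef_pos: [0.3729, 0.1094, -0.0369]
tool_rot: [0.0, 1.0, -0.001, -0.001]
contact_force: [-0.0, -0.8, 0.4]
gripper_width: 0.798
grasp_force: 0.0
```

>>> carry_out([
  [0.8,0,0,0,0.6],
  [1.2,0.1,0,0,0.6],
  [1.5,0.2,0,0,0.6],
  [1.5,0.2,0,0,0.6],
  [1.5,0.2,0,0,0.6],
  [1.5,0.2,0,0,0.6],
  [1.5,0.2,0,0,0.6],
  [1.5,0.2,0,0,0.6],
  [1.5,0.2,0,0,0.6],
  [1.5,0.1,0,0,0.6],
  [1.0,0.1,0,0,0.6],
  [0.5,0,0,0,0.6],
])

```text
t: 12.65
eef_pos: [0.5289, 0.0926, -0.0354]
tool_rot: [0.0, 1.0, -0.001, 0.0]
contact_force: [-5.2, 0.7, 5.2]
gripper_width: 0.804
grasp_force: 3.1
```

>>> carry_out([
  [0.4,0,0,0,0.6],
  [0,0,0,0,0.6],
  [-1.5,0,0,0,0.6],
  [-2,0,-1,0,0.6],
  [0,0,-4,0,0.6],
  [0,-1,-4,0,0.6],
  [-2,-4.5,0,0,0.6],
  [-3,-4,0,0,0.6],
  [-4,-3,0,0,0.6],
  [-3.8,-3.4,0,0,0.6],
  [0,0,0,0,0.6],
])

```text
t: 13.75
eef_pos: [0.3653, 0.2571, 0.0549]
tool_rot: [-0.002, 1.0, 0.005, 0.0]
contact_force: [0.8, -0.2, 0.2]
gripper_width: 0.8
grasp_force: 0.0
```

```bash
python3 st.py
```

```text
[[ 0.5511 -0.0551  0.078 ]
 [ 0.5553 -0.1913  0.0815]
 [ 0.5727  0.0925  0.0821]]
[[ 0.5564 -0.1892  0.0871]
 [ 0.5525 -0.0531  0.0846]
 [ 0.572   0.0941  0.0907]]
13.85 [0.3696 0.253  0.0546] [ 0.4091 -0.091   0.2217]
w [[0.4239 0.2548 0.0768 0.0937]]
```

>>> carry_out([
  [0,0,3,0,0.6],
  [0,0,3,0,0.6],
  [0,0,2,0,0.6],
  [0,0,1.1,0,0.6],
  [0,0,0,0,0.6],
])

```text
t: 14.4
eef_pos: [0.37, 0.2503, -0.038]
tool_rot: [0.001, 1.0, -0.001, -0.001]
contact_force: [-0.7, 0.1, 1.0]
gripper_width: 0.799
grasp_force: 0.0
```

>>> carry_out([
  [0.8,0,0,0,0.6],
  [1.2,0.1,0,0,0.6],
  [1.7,0.2,0,0,0.6],
  [1.7,0.2,0,0,0.6],
  [1.7,0.2,0,0,0.6],
  [1.7,0.2,0,0,0.6],
  [1.7,0.2,0,0,0.6],
  [1.7,0.2,0,0,0.6],
  [1.7,0.1,0,0,0.6],
  [1.5,0.1,0,0,0.6],
  [1.0,0,0,0,0.6],
  [0.5,0,0,0,0.6],
])

```text
t: 15.6
eef_pos: [0.54, 0.236, -0.0363]
tool_rot: [-0.0, 1.0, -0.001, 0.0]
contact_force: [-3.6, 0.1, 2.7]
gripper_width: 0.799
grasp_force: 2.6
```

>>> carry_out([
  [0.2,0,0,0,0.6],
  [0,0,0,0,0.6],
  [-1.5,0,0,0,0.6],
  [-3,1,-1,0,0.6],
  [-3,3,-3,0,-1],
  [-1,4,0,0,-1],
  [0,4,0,0,-1],
  [0,0,0,0,-1],
  [0,0,0,0,-1],
  [0,0,0,0,-1],
])

```text
t: 16.6
eef_pos: [0.4575, 0.1193, 0.0022]
tool_rot: [-0.001, 1.0, 0.001, 0.001]
contact_force: [0.4, 0.4, -0.0]
gripper_width: -0.004
grasp_force: 0.0
```

```bash
python3 st.py; python3 - <<'E'
from h import *
w=shot('wrist');s=shot('scene')
cv2.imwrite('pics/t2.png',cv2.cvtColor(np.hstack([w[200:460,170:470],cv2.resize(s[160:290,200:330],(260,260),interpolation=2)]),cv2.COLOR_RGB2BGR))
print(proj(imaging.calibration('scene'),bot.get_obs()['eef_pos']))
E
```

```text
[[0.5727 0.0925 0.0823]
 [0.5822 0.2356 0.0818]]
[[0.572  0.0942 0.0908]
 [0.5815 0.2366 0.0909]]
16.7 [0.4571 0.1195 0.002 ] [-1.1495  0.4085  0.219 ]
w []
(np.float64(291.16140995157264), np.float64(220.0082186158881))
```

View pics/t2.png

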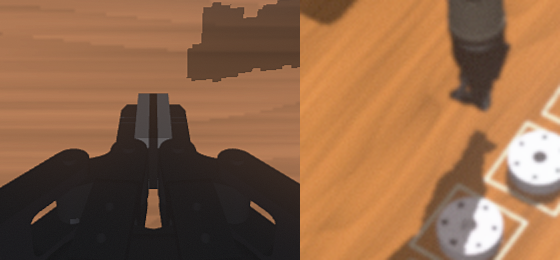

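The wrist view shows the shut tips at full-image (324,293). In the scene view they are at about (288,212), clear of flanges A and B. I'll touch the bench with the shut tips to calibrate the height reading.

>>> carry_out([
  [0,0,1.5,0,-1],
  [0,0,1,0,-1],
  [0,0,0.3,0,-1],
  [0,0,0,0,-1],
])

```text
t: 17.25
eef_pos: [0.4562, 0.1178, -0.0267]
tool_rot: [0.0, 1.0, 0.0, -0.001]
contact_force: [0.0, -0.1, 0.2]
gripper_width: -0.0
grasp_force: 0.0
```

>>> carry_out([
  [0,0,0.2,0,-1],
  [0,0,0.2,0,-1],
  [0,0,0,0,-1],
])

```text
t: 17.55
eef_pos: [0.4568, 0.1177, -0.0301]
tool_rot: [0.0, 1.0, -0.0, 0.0]
contact_force: [-0.6, -0.3, 0.2]
gripper_width: -0.0
grasp_force: 0.0
```

>>> carry_out([
  [0,0,0.2,0,-1],
  [0,0,0.1,0,-1],
  [0,0,0,0,-1],
])

```text
t: 17.85
eef_pos: [0.4567, 0.1177, -0.0332]
tool_rot: [0.0, 1.0, -0.0, -0.0]
contact_force: [-0.7, -0.0, 0.4]
gripper_width: 0.0
grasp_force: 0.0
```

>>> carry_out([
  [0,0,0.2,0,-1],
  [0,0,0.1,0,-1],
  [0,0,0,0,-1],
])

```text
t: 18.15
eef_pos: [0.457, 0.1177, -0.0343]
tool_rot: [0.001, 1.0, 0.0, 0.0]
contact_force: [-7.7, -2.5, 29.1]
gripper_width: -0.002
grasp_force: 14.6
```

>>> carry_out([
  [0,0,0.2,0,-1],
  [0,0,0.1,0,-1],
  [0,0,0,0,-1],
])

```text
t: 18.45
eef_pos: [0.4571, 0.1177, -0.0346]
tool_rot: [0.002, 1.0, 0.0, 0.001]
contact_force: [-17.9, -6.5, 73.6]
gripper_width: -0.001
grasp_force: 36.7
```

The bench is at a reading of −0.034 with the fingers shut, so true TCP height = reading + 0.034. I'll raise and go to view the rack.

>>> carry_out([
  [0,0,-4,0,-1],
  [0,0,-4.5,0,-1],
  [0,0,-5,0,0.9],
  [0,4.8,0,0,0.9],
  [0,4.8,0,0,0.9],
  [0,4.8,0,0,0.9],
  [-0.3,4.8,0,0,0.9],
  [-0.5,4.8,0,0,0.9],
  [-0.5,4.8,0,0,0.9],
  [-0.5,4.8,0,0,0.9],
  [-0.5,4.8,0,0,0.9],
  [-0.5,4.8,0,0,0.9],
])

```text
t: 19.65
eef_pos: [0.4281, -0.3162, 0.0959]
tool_rot: [0.0, 1.0, -0.0, 0.0]
contact_force: [0.7, -0.7, -0.2]
gripper_width: 0.946
grasp_force: 0.0
```

>>> carry_out([
  [-0.8,3.6,0,0,0.9],
  [0,0,0,0,0.9],
  [0,0,0,0,0.9],
])

```text
t: 19.95
eef_pos: [0.4201, -0.3508, 0.0955]
tool_rot: [-0.0, 1.0, -0.001, -0.0]
contact_force: [0.3, 0.6, -0.2]
gripper_width: 0.953
grasp_force: 0.0
```

```bash
python3 st.py; python3 - <<'E'
from h import *
w=shot('wrist','wr.png')
E
```

```text
[[ 0.5491 -0.055   0.0799]
 [ 0.5549 -0.1916  0.0803]
 [ 0.5724  0.0927  0.0815]
 [ 0.5823  0.2357  0.0808]]
[[ 0.5556 -0.1893  0.0844]
 [ 0.5506 -0.0521  0.0861]
 [ 0.5722  0.0941  0.0899]
 [ 0.5821  0.2371  0.0902]]
20.05 [ 0.4211 -0.3488  0.0957] [ 0.3118  1.2564 -0.5413]
w []
```

View pics/wr.png

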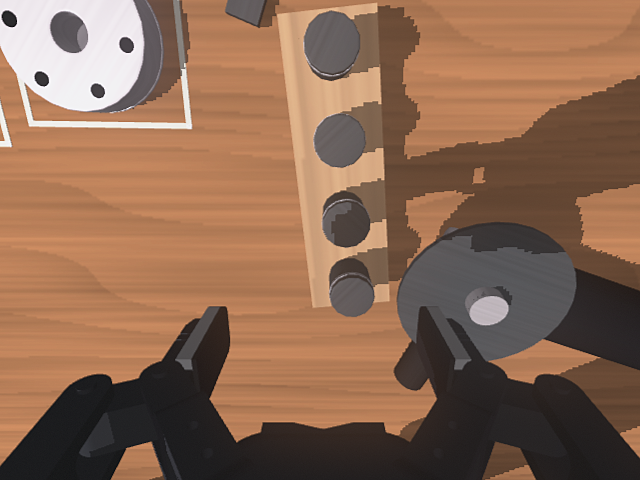

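All four flanges are in their bays. In the wrist view the head tops are at (332,42), (340,140), (347,222) and (352,295), and the bore of D is at (69,32). A tool disc at about (487,290) lies close to the last pin.

```bash
python3 - <<'E'
from h import *
np.set_printoptions(precision=4,suppress=True)
c=imaging.calibration('wrist')
P=np.array([ray(c,*p,.066) for p in [(332,42),(340,140),(347,222),(352,295)]]);print(P,np.linalg.norm(np.diff(P,axis=0),axis=1))
print('boreD',ray(c,69,32,.028))
E=np.array(c['extrinsics']);print(-E[:3,:3].T@E[:3,3]-bot.get_obs()['eef_pos'])
im=cv2.cvtColor(imaging.read_camera('wrist'),cv2.COLOR_RGB2GRAY)
h=cv2.HoughCircles(im[0:330,270:395],cv2.HOUGH_GRADIENT,1,45,param1=80,param2=14,minRadius=19,maxRadius=32)
for u,v,r in h[0]: print(u+270,v,r,ray(c,u+270,v,.066))
E
```

```text
[[ 0.5414 -0.3517  0.066 ]
 [ 0.4923 -0.3568  0.066 ]
 [ 0.4443 -0.3619  0.066 ]
 [ 0.3946 -0.3664  0.066 ]] [0.0493 0.0484 0.0498]
boreD [ 0.5535 -0.1917  0.028 ]
[0.0816 0.0013 0.1759]
346.5 222.5 24.3 [ 0.4439 -0.3616  0.066 ]
333.5 42.5 31.4 [ 0.5412 -0.3525  0.066 ]
351.5 296.5 22.4 [ 0.3935 -0.3661  0.066 ]
340.5 139.5 26.3 [ 0.4926 -0.357   0.066 ]
```

>>> carry_out([
  [4,0.1,0,0,0.4],
  [4,0.1,0,0,0.4],
  [4,0.1,0,0,0.4],
  [0,0,3,0,0.4],
  [0,0,3,0,0.4],
  [0,0,2,0,0.4],
  [0,0,1,0,0.4],
  [0,0,0,0,0.4],
])

```text
t: 21.0
eef_pos: [0.5401, -0.3521, 0.0047]
tool_rot: [-0.001, 1.0, 0.001, -0.001]
contact_force: [-0.2, 0.3, 0.2]
gripper_width: 0.698
grasp_force: 0.0
```

>>> carry_out([
  [0.1,0,0.3,0,0.4],
  [0,0,0,0,-1],
  [0,0,0,0,-1],
  [0,0,0,0,-1],
  [0,0,0,0,-1],
  [0,0,0,0,-1],
  [0,0,-1.5,0,-1],
  [0,0,-3,0,-1],
  [0,0,-4,0,-1],
  [0,0,0,0,-1],
], force=50)

```text
t: 22.0
eef_pos: [0.5453, -0.3552, 0.0944]
tool_rot: [0.002, 1.0, -0.0, 0.004]
contact_force: [0.6, -0.5, -1.6]
gripper_width: 0.335
grasp_force: 50.0
```

```bash
python3 - <<'E'
from h import *
w=shot('wrist');s=shot('scene');print(bot.get_obs()['eef_pos'])
cv2.imwrite('pics/g0.png',cv2.cvtColor(np.hstack([w,np.zeros((480,2,3),np.uint8)])[:, :],cv2.COLOR_RGB2BGR))
E
```

```text
[ 0.54208594 -0.35371379  0.08942015]
```

View pics/g0.png

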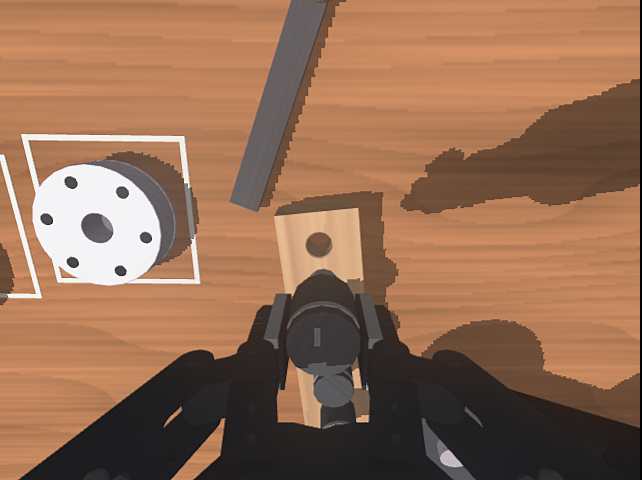

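The pin is held, with the empty hole at (318,244) and the bore of D at (97,228). I'll use bore minus hole, taken in the same view, as the carry vector.

```bash
cat >> h.py <<'E'
def bore(n,im,f):
    """centre of the dark bore mouth near flange centre f, cast on z=.028 (dark blob of bore size)"""
    c=imaging.calibration(n);u,v=proj(c,(*f,.028));s=int(c['fx']*.02/ (abs(c['fx'])*.22 if n=='wrist' else c['fx']*1.2)*c['fx'])
    u,v=int(round(u)),int(round(v))
    g=cv2.cvtColor(im,cv2.COLOR_RGB2GRAY)[v-s:v+s,u-s:u+s]
    m=(g<165).astype(np.uint8)
    best=max(cv2.findContours(m,cv2.RETR_EXTERNAL,cv2.CHAIN_APPROX_NONE)[0],key=cv2.contourArea)
    (x,y),(a,b),_=cv2.fitEllipse(best)
    return ray(c,x+u-s,y+v-s,.028),(x+u-s,y+v-s,a,b)
E
python3 - <<'E'
from h import *
np.set_printoptions(precision=4,suppress=True)
c=imaging.calibration('wrist');w=imaging.read_camera('wrist');o=bot.get_obs()['eef_pos']
h=ray(c,318,244,.03);b=ray(c,97,228,.028);print(h,b,b-h,o)
try: print(bore('wrist',w,b[:2]))
except Exception as e: print(e)
print(flanges('top')[:,:2])
E
```

```text
[ 0.5404 -0.349   0.03  ] [ 0.5518 -0.1929  0.028 ] [ 0.0114  0.156  -0.002 ] [ 0.5411 -0.3532  0.0879]
(array([ 0.5536, -0.1918,  0.028 ]), (94.16575241088867, 224.41298866271973, 27.167802810668945, 34.08946990966797))
[[ 0.509  -0.0313]
 [ 0.5549 -0.1916]
 [ 0.5724  0.0927]
 [ 0.5825  0.2357]]
```

Flange C has been knocked to (0.509, −0.031). I'll return the pin to its hole first and then put C back.

>>> carry_out([
  [0,0,3,0,-1],
  [0,0,2,0,-1],
  [0,0,1,0,-1],
  [0,0,0.5,0,-1],
  [0,0,0,0,-1],
])

```text
t: 22.7
eef_pos: [0.5411, -0.3529, 0.022]
tool_rot: [-0.0, 1.0, 0.0, -0.001]
contact_force: [-0.1, -0.2, -0.8]
gripper_width: 0.332
grasp_force: 50.3
```

>>> carry_out([
  [0,0,0.6,0,-1],
  [0,0,0.5,0,-1],
  [0,0,0,0,-1],
])

```text
t: 23.0
eef_pos: [0.5412, -0.3531, 0.0114]
tool_rot: [-0.0, 1.0, -0.0, -0.0]
contact_force: [-0.5, 0.6, -1.2]
gripper_width: 0.332
grasp_force: 50.3
```

>>> carry_out([
  [0,0,0.5,0,-1],
  [0,0,0.4,0,-1],
  [0,0,0,0,-1],
])

```text
t: 23.3
eef_pos: [0.5419, -0.3535, 0.0042]
tool_rot: [0.0, 1.0, -0.0, 0.0]
contact_force: [-3.8, 2.0, 8.7]
gripper_width: 0.336
grasp_force: 51.2
```

>>> carry_out([
  [0,0,0,0,0.4],
  [0,0,0,0,0.6],
  [0,0,0,0,0.6],
  [0,0,-4,0,0.6],
  [0,0,-4.5,0,0.6],
  [-1,-4.8,0,0,0.6],
  [-1,-4.8,0,0,0.6],
  [-1,-4.8,0,0,0.6],
  [-1,-4.8,0,0,0.6],
  [-1,-4.8,0,0,0.6],
  [-1,-4.8,0,0,0.6],
  [-1,-4.8,0,0,0.6],
])

```text
t: 24.5
eef_pos: [0.4712, -0.0156, 0.088]
tool_rot: [0.0, 1.0, -0.0, 0.0]
contact_force: [0.9, -0.6, 0.6]
gripper_width: 0.797
grasp_force: 0.0
```

>>> carry_out([
  [-0.9,-1.5,0,0,0.6],
  [0,0,0,8,0.6],
  [0,0,0,8,0.6],
  [0,0,0,8,0.6],
  [0,0,0,8,0.6],
  [0,0,0,0,0.6],
])

```text
t: 25.1
eef_pos: [0.4628, -0.0022, 0.0879]
tool_rot: [0.0, 0.961, -0.276, 0.0]
contact_force: [-0.2, 0.2, 0.1]
gripper_width: 0.8
grasp_force: 0.0
```

```bash
python3 st.py
```

```text
[[0.5726 0.0925 0.0822]
 [0.5823 0.2355 0.0818]]
[[ 0.5089 -0.0258  0.0813]
 [ 0.572   0.0942  0.0908]
 [ 0.5816  0.2368  0.0906]]
25.2 [ 0.4628 -0.0022  0.0879] [-0.5607  0.879   0.3156]
w [[ 0.5707  0.093   0.0892  0.0893]
 [ 0.5071 -0.0275  0.0814  0.0896]]
```

>>> carry_out([
  [0,0,4,0,0.6],
  [0,0,4,0,0.6],
  [0,0,3,0,0.6],
  [0,0,1.4,0,0.6],
  [0,0,0,0,0.6],
  [1,0,0,0,0.6],
  [1.2,0,0,0,0.6],
  [1.2,0,0,0,0.6],
  [1,0,0,0,0.6],
  [0.8,0,0,0,0.6],
  [0.4,0,0,0,0.6],
  [0,0,0,0,0.6],
])

```text
t: 26.45
eef_pos: [0.511, -0.0324, -0.0359]
tool_rot: [-0.0, 0.961, -0.276, 0.001]
contact_force: [0.4, -0.7, 0.4]
gripper_width: 0.796
grasp_force: 0.2
```

>>> carry_out([
  [0.2,0,0,0,0.6],
  [0,0,0,0,0.6],
  [-1.5,0,0,0,0.6],
  [-2.5,0,-1,0,0.6],
  [-2,0,-4,0,0.6],
  [0,0,-4,-8,0.6],
  [0,0,-4,-8,0.6],
  [0,0,0,-8,0.6],
  [0,0,0,-8,0.6],
  [0,4.8,0,0,0.4],
  [0,4.8,0,0,0.4],
  [0,4.8,0,0,0.4],
])

```text
t: 27.65
eef_pos: [0.4615, -0.147, 0.0943]
tool_rot: [0.0, 1.0, 0.001, 0.001]
contact_force: [0.3, 0.2, 0.2]
gripper_width: 0.699
grasp_force: 0.0
```

>>> carry_out([
  [0,4.8,0,0,0.4],
  [0,4.8,0,0,0.4],
  [0,4.8,0,0,0.4],
  [0,4.8,0,0,0.4],
  [0,0,0,0,0.4],
])

```text
t: 28.15
eef_pos: [0.4593, -0.3461, 0.0939]
tool_rot: [0.002, 1.0, -0.005, 0.0]
contact_force: [0.0, 0.4, -0.7]
gripper_width: 0.7
grasp_force: 0.0
```

```bash
python3 st.py
```

```text
[[ 0.5464 -0.0553  0.0807]
 [ 0.5549 -0.1916  0.0803]
 [ 0.5724  0.0926  0.0815]
 [ 0.5825  0.2357  0.081 ]]
[[ 0.5556 -0.1896  0.084 ]
 [ 0.546  -0.0522  0.0858]
 [ 0.5721  0.0941  0.0899]
 [ 0.5822  0.2369  0.0904]]
28.25 [ 0.4606 -0.3386  0.0936] [-0.4872  0.7317 -0.2136]
w []
```

C is back in its bay at (0.546, −0.054), and the other three have stayed put. I'll pick pin 0 again.

>>> carry_out([
  [4,0.7,0,0,0.4],
  [4,0.7,0,0,0.4],
  [0,0,3,0,0.4],
  [0,0,3,0,0.4],
  [0,0,2,0,0.4],
  [0,0,1,0,0.4],
  [0,0,0,0,0.4],
])

```text
t: 29.0
eef_pos: [0.5406, -0.3491, 0.0027]
tool_rot: [-0.001, 1.0, 0.001, -0.001]
contact_force: [-0.6, 0.8, -0.2]
gripper_width: 0.699
grasp_force: 0.0
```

>>> carry_out([
  [0,0,0.2,0,0.4],
  [0,0,0,0,-1],
  [0,0,0,0,-1],
  [0,0,0,0,-1],
  [0,0,0,0,-1],
  [0,0,0,0,-1],
])

```text
t: 29.6
eef_pos: [0.5419, -0.3518, 0.0033]
tool_rot: [0.001, 1.0, -0.0, 0.001]
contact_force: [-1.0, 0.0, 6.8]
gripper_width: 0.338
grasp_force: 49.1
```

>>> carry_out([
  [0,0,-2,0,-1],
  [0,0,-4,0,-1],
  [0.3,-4,0,0,-1],
  [0.4,-4,0,0,-1],
  [0.4,-4,0,0,-1],
  [0.2,-3.7,0,0,-1],
  [0,0,1.5,0,-1],
  [0,0,0,0,-1],
  [0,0,0,0,-1],
])

```text
t: 30.5
eef_pos: [0.5533, -0.1956, 0.0466]
tool_rot: [0.0, 1.0, -0.001, -0.001]
contact_force: [-0.5, -0.1, -1.0]
gripper_width: 0.338
grasp_force: 51.3
```

```bash
python3 - <<'E'
from h import *
np.set_printoptions(precision=4,suppress=True)
w=shot('wrist');s=shot('scene');o=bot.get_obs()['eef_pos'];print(o,flanges('top')[:,:2])
cs=imaging.calibration('scene');print(proj(cs,(.555,-.191,.028)))
cv2.imwrite('pics/i0.png',cv2.cvtColor(np.hstack([w[200:460,170:470],cv2.resize(s[260:350,200:300],(400,360),interpolation=2)[:260]]),cv2.COLOR_RGB2BGR))
E
```

```text
[ 0.5539 -0.1961  0.0471] [[ 0.5465 -0.0553]
 [ 0.5725  0.0925]
 [ 0.5824  0.2356]]
(np.float64(257.43675188627094), np.float64(310.5849600592712))
```

View pics/i0.png

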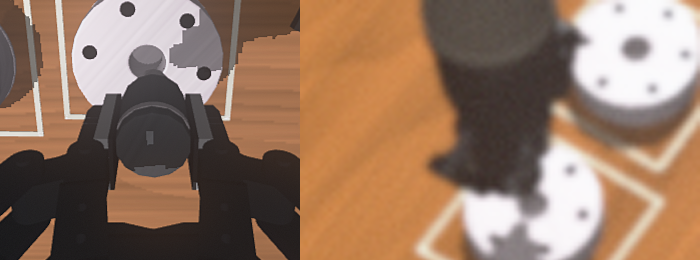

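```bash
python3 - <<'E'
from h import *
np.set_printoptions(precision=4,suppress=True)
c=imaging.calibration('wrist');w=imaging.read_camera('wrist');o=bot.get_obs()['eef_pos']
print(o,ray(c,317,262,.028))
try: print(bore('wrist',w,(.555,-.192)))
except Exception as e: print(e)
E
```

```text
[ 0.5541 -0.1957  0.0472] [ 0.555  -0.1911  0.028 ]
(array([ 0.5477, -0.1923,  0.028 ]), (319.3930854797363, 273.2520408630371, 47.124168395996094, 56.22350311279297))
```

>>> carry_out([
  [0.1,-0.4,1,0,-1],
  [0,0,0.8,0,-1],
  [0,0,0,0,-1],
  [0,0,0.4,0,-1],
  [0,0,0.4,0,-1],
  [0,0,0,0,-1],
])

```text
t: 31.3
eef_pos: [0.5546, -0.1902, 0.0203]
tool_rot: [-0.0, 1.0, -0.0, -0.0]
contact_force: [0.4, -0.3, -1.5]
gripper_width: 0.334
grasp_force: 51.3
```

>>> carry_out([
  [0,0,0.6,0,-1],
  [0,0,0.6,0,-1],
  [0,0,0.4,0,-1],
  [0,0,0,0,-1],
])

```text
t: 31.7
eef_pos: [0.5544, -0.1901, 0.004]
tool_rot: [-0.0, 1.0, -0.0, -0.001]
contact_force: [-0.1, -0.5, -2.3]
gripper_width: 0.335
grasp_force: 51.3
```

>>> carry_out([
  [0,0,0.2,0,-1],
  [0,0,0.1,0,-1],
  [0,0,0,0,-1],
])

```text
t: 32.0
eef_pos: [0.555, -0.1903, 0.0019]
tool_rot: [0.0, 1.0, -0.0, 0.0]
contact_force: [1.0, -0.9, -1.1]
gripper_width: 0.334
grasp_force: 51.3
```

>>> carry_out([
  [0,0,0.1,0,-1],
  [0,0,0.1,0,-1],
  [0,0,0,0,-1],
])

```text
t: 32.3
eef_pos: [0.5552, -0.1903, 0.0012]
tool_rot: [0.0, 1.0, -0.0, 0.0]
contact_force: [-4.2, 1.1, 11.0]
gripper_width: 0.334
grasp_force: 52.7
```

>>> carry_out([
  [0,0,0,0,0.4],
  [0,0,0,0,0.4],
  [0,0,0,0,0.4],
  [0,0,-4,0,0.4],
  [0,0,-4.5,0,0.4],
  [-1.5,4.2,0,0,0.4],
  [-1.5,4.2,0,0,0.4],
  [-1.5,4.2,0,0,0.4],
  [-1.7,4,0,0,0.4],
  [0,0,0,0,0.4],
])

```text
t: 33.3
eef_pos: [0.4883, -0.3644, 0.0845]
tool_rot: [0.002, 1.0, -0.005, -0.001]
contact_force: [-1.0, -0.4, 0.0]
gripper_width: 0.701
grasp_force: 0.0
```

```bash
python3 st.py
```

```text
[[ 0.5464 -0.0553  0.0806]
 [ 0.5542 -0.1894  0.0763]
 [ 0.5723  0.0928  0.0812]
 [ 0.5825  0.2358  0.0809]]
[[ 0.546  -0.0523  0.0858]
 [ 0.5721  0.0941  0.0903]
 [ 0.5822  0.237   0.0902]]
33.4 [ 0.4921 -0.3574  0.0846] [0.1587 0.5322 0.7691]
w [[ 0.5493 -0.191   0.0827  0.0973]]
```

>>> carry_out([
  [0,0,3,0,0.4],
  [0,0,3,0,0.4],
  [0,0,1.5,0,0.4],
  [0,0,0.6,0,0.4],
  [0,0,0,0,0.4],
  [0,0,0,0,-1],
  [0,0,0,0,-1],
  [0,0,0,0,-1],
  [0,0,0,0,-1],
  [0,0,0,0,-1],
])

```text
t: 34.45
eef_pos: [0.4941, -0.3569, 0.0054]
tool_rot: [0.001, 1.0, -0.0, 0.001]
contact_force: [0.2, 0.3, 5.7]
gripper_width: 0.333
grasp_force: 49.2
```

>>> carry_out([
  [0,0,-4,0,-1],
  [0,0,-5,0,-1],
  [0.8,-4.5,0,0,-1],
  [0.8,-4.5,0,0,-1],
  [0.8,-4.5,0,0,-1],
  [0.8,-4.5,0,0,-1],
  [0.8,-4.5,0,0,-1],
  [0.8,-4.5,0,0,-1],
  [0.6,-3.3,0,0,-1],
  [0,0,2.5,0,-1],
  [0,0,2,0,-1],
  [0,0,0,0,-1],
])

```text
t: 35.65
eef_pos: [0.5447, -0.0531, 0.0468]
tool_rot: [-0.0, 1.0, 0.0, -0.002]
contact_force: [-0.2, 0.2, -1.2]
gripper_width: 0.333
grasp_force: 52.2
```

```bash
python3 - <<'E'
from h import *
np.set_printoptions(precision=4,suppress=True)
w=shot('wrist','i1.png');print(bot.get_obs()['eef_pos'],flanges('top')[:,:2])
c=imaging.calibration('wrist')
cv2.imwrite('pics/i1c.png',cv2.cvtColor(w[220:420,200:440],cv2.COLOR_RGB2BGR)); print(proj(c,(.5462,-.054,.028)))
E
```

```text
[ 0.5458 -0.0533  0.0481] [[0.5726 0.0926]
 [0.5823 0.2355]]
(np.float64(325.9223338388577), np.float64(263.3272204229858))
```

View pics/i1c.png

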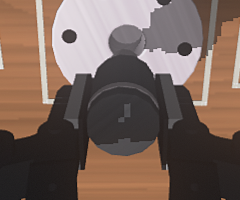

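The bore of C is at about (327,262), with a prediction of (326,263), so I'm inserting.

>>> carry_out([
  [0.1,0.1,1,0,-1],
  [0,0,0.8,0,-1],
  [0,0,0,0,-1],
  [0,0,0.4,0,-1],
  [0,0,0.4,0,-1],
  [0,0,0,0,-1],
])

```text
t: 36.35
eef_pos: [0.5477, -0.0542, 0.0224]
tool_rot: [-0.0, 1.0, -0.0, -0.0]
contact_force: [-0.3, -0.7, -1.5]
gripper_width: 0.332
grasp_force: 52.2
```

>>> carry_out([
  [0,0,0.6,0,-1],
  [0,0,0.6,0,-1],
  [0,0,0.4,0,-1],
  [0,0,0,0,-1],
])

```text
t: 36.75
eef_pos: [0.5474, -0.0542, 0.006]
tool_rot: [-0.0, 1.0, -0.0, -0.001]
contact_force: [-0.1, -0.0, -0.8]
gripper_width: 0.328
grasp_force: 52.2
```

>>> carry_out([
  [0,0,0.2,0,-1],
  [0,0,0.1,0,-1],
  [0,0,0,0,-1],
])

```text
t: 37.05
eef_pos: [0.5482, -0.0543, 0.004]
tool_rot: [0.0, 1.0, -0.0, 0.0]
contact_force: [0.0, -0.0, -1.8]
gripper_width: 0.334
grasp_force: 52.6
```

>>> carry_out([
  [0,0,0.1,0,-1],
  [0,0,0.1,0,-1],
  [0,0,0,0,-1],
])

```text
t: 37.35
eef_pos: [0.5484, -0.0543, 0.0037]
tool_rot: [0.0, 1.0, -0.0, 0.0]
contact_force: [-5.4, -0.8, 17.3]
gripper_width: 0.335
grasp_force: 54.4
```

>>> carry_out([
  [0,0,0,0,0.3],
  [0,0,0,0,0.3],
  [0,0,0,0,0.3],
  [0,0,-4,0,0.3],
  [0,0,-4.5,0,0.3],
  [-1.5,4.5,0,0,0.3],
  [-1.5,4.5,0,0,0.3],
  [-1.5,4.5,0,0,0.3],
  [-1.5,4.5,0,0,0.3],
  [-1.5,4.5,0,0,0.3],
  [-1.5,4.5,0,0,0.3],
  [-1.3,3.8,0,0,0.3],
])

```text
t: 38.55
eef_pos: [0.4435, -0.365, 0.0867]
tool_rot: [0.0, 1.0, -0.001, -0.0]
contact_force: [-0.6, -0.2, 0.4]
gripper_width: 0.651
grasp_force: 0.0
```

>>> carry_out([
  [0,0,0,0,0.3],
  [0,0,0,0,0.3],
])

```text
t: 38.75
eef_pos: [0.4442, -0.3631, 0.0865]
tool_rot: [-0.0, 1.0, -0.001, -0.0]
contact_force: [0.3, 1.3, -0.3]
gripper_width: 0.652
grasp_force: 0.0
```

```bash
python3 st.py; python3 - <<'E'
from h import *
c=imaging.calibration('wrist');print([proj(c,p) for p in [(.444,-.362,.066),(.394,-.366,.066)]])
im=cv2.cvtColor(shot('wrist','p2.png'),cv2.COLOR_RGB2BGR); cv2.imwrite('pics/p2c.png',im[200:480,180:600])
E
```

```text
[[ 0.5454 -0.0532  0.0765]
 [ 0.5542 -0.1894  0.0763]
 [ 0.5724  0.0927  0.0814]
 [ 0.5826  0.2358  0.0808]]
[[0.5721 0.0942 0.0901]
 [0.5822 0.2369 0.0904]]
38.85 [ 0.4456 -0.3608  0.0867] [ 0.7932 -0.4147 -1.1428]
w []
[(np.float64(327.5041908593554), np.float64(265.3541443358219)), (np.float64(333.1203099737706), np.float64(336.03380005314375))]
```

View pics/p2c.png

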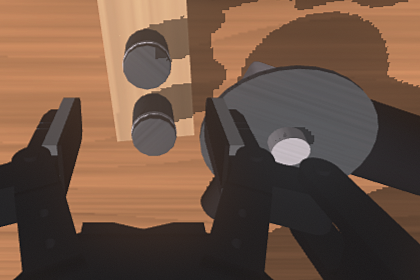

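The pin 2 head is at (326,268), as predicted. The dark tool's disc at right, with its left edge at about (381,345), may be near the right finger, so I'll triangulate it.

```bash
python3 - <<'E'
from h import *
w=imaging.calibration('wrist');t=imaging.calibration('top')
print(tri((w,471,350),(t,570,317)),tri((w,381,345),(t,542.5,315)))
E
```

```text
(array([ 0.38843816, -0.45523248,  0.07314084]), np.float64(0.0022567117670204487)) (array([ 0.3937002 , -0.39564998,  0.07479643]), np.float64(0.0006663887196481359))
```

The disc tops out at about 73 mm and its edge is 29 mm from pin 3. I'll turn the closing axis 45° for pin 2 and 90° for pin 3 to keep the fingers clear.

>>> carry_out([
  [0,0,0,-7.5,0.2],
  [0,0,0,-7.5,0.2],
  [0,0,0,-7.5,0.2],
  [0,0,0,-7.5,0.2],
  [0,0,0,-7.5,0.2],
  [0,0,0,-7.5,0.2],
  [0,0,0,0,0.1],
  [0,0,0,0,0.1],
])

```text
t: 39.75
eef_pos: [0.4454, -0.3615, 0.0869]
tool_rot: [-0.0, 0.924, 0.382, 0.0]
contact_force: [-0.3, 0.4, -0.5]
gripper_width: 0.548
grasp_force: 0.0
```

>>> carry_out([
  [0,0,3,0,0.1],
  [0,0,3,0,0.1],
  [0,0,1.5,0,0.1],
  [0,0,0.7,0,0.1],
  [0,0,0,0,0.1],
])

```text
t: 40.25
eef_pos: [0.445, -0.3618, 0.0045]
tool_rot: [-0.0, 0.924, 0.382, -0.0]
contact_force: [1.4, 1.0, 0.7]
gripper_width: 0.548
grasp_force: 0.0
```

>>> carry_out([
  [0,0,0,0,-1],
  [0,0,0,0,-1],
  [0,0,0,0,-1],
  [0,0,0,0,-1],
  [0,0,0,0,-1],
])

```text
t: 40.75
eef_pos: [0.4458, -0.3626, 0.0062]
tool_rot: [0.001, 0.924, 0.383, 0.001]
contact_force: [-0.9, 0.9, 6.4]
gripper_width: 0.335
grasp_force: 49.6
```

>>> carry_out([
  [0,0,-4,0,-1],
  [0,0,-5,0,-1],
  [0,0,0,7.5,-1],
  [0,0,0,7.5,-1],
  [0,0,0,7.5,-1],
  [0,0,0,7.5,-1],
  [0,0,0,7.5,-1],
  [0,0,0,7.5,-1],
  [1.3,-4.5,0,0,-1],
  [1.3,-4.5,0,0,-1],
  [1.3,-4.5,0,0,-1],
  [1.3,-4.5,0,0,-1],
])

```text
t: 41.95
eef_pos: [0.4972, -0.1807, 0.0952]
tool_rot: [0.0, 1.0, -0.0, 0.0]
contact_force: [1.6, -0.6, -1.2]
gripper_width: 0.33
grasp_force: 50.9
```

>>> carry_out([
  [1.3,-4.5,0,0,-1],
  [1.3,-4.5,0,0,-1],
  [1.3,-4.5,0,0,-1],
  [1.3,-4.5,0,0,-1],
  [1.3,-4.5,0,0,-1],
  [1.1,-5,0,0,-1],
  [0,0,2.5,0,-1],
  [0,0,2,0,-1],
  [0,0,0,0,-1],
  [0,0,0,0,-1],
])

```text
t: 42.95
eef_pos: [0.5727, 0.0912, 0.0501]
tool_rot: [0.0, 1.0, -0.0, -0.0]
contact_force: [0.0, 0.1, -1.3]
gripper_width: 0.33
grasp_force: 51.0
```

```bash
cat > ins.py <<'E'
from h import *
import sys
np.set_printoptions(precision=4,suppress=True)
f=float(sys.argv[1]),float(sys.argv[2]),.028
w=shot('wrist','i_%s.png'%sys.argv[3]);c=imaging.calibration('wrist');print(bot.get_obs()['eef_pos']);print(flanges('top')[:,:2],flanges('scene')[:,:2])
u,v=proj(c,f);print('pred',u,v)
g=cv2.cvtColor(w,cv2.COLOR_RGB2GRAY);r=w[int(v)-60:int(v)+5,int(u)-60:int(u)+60]
# holes on the flange face: dark blobs above the pin
row=g[int(v)-22:int(v)+2,int(u)-30:int(u)+30]
for y in range(0,24,2): 
    d=np.flatnonzero(row[y]<150); print(int(v)-22+y,(d.min()+int(u)-30,d.max()+int(u)-30,len(d)) if len(d) else None)
E
python3 ins.py .5724 .0934 B
```

```text
[0.5734 0.0913 0.0508]
[[0.5822 0.2356]] [[0.5821 0.2369]]
pred 321.583564904816 262.82549651700776
240 None
242 None
244 None
246 (np.int64(347), np.int64(347), 1)
248 (np.int64(314), np.int64(350), 19)
250 (np.int64(309), np.int64(350), 31)
252 (np.int64(307), np.int64(350), 36)
254 (np.int64(306), np.int64(350), 39)
256 (np.int64(305), np.int64(350), 44)
258 (np.int64(304), np.int64(350), 46)
260 (np.int64(303), np.int64(350), 47)
262 (np.int64(303), np.int64(350), 47)
```

The bore of B in the image, left edge 303 and top 247, centres at about (322,263) and matches the prediction, so I'm inserting.

>>> carry_out([
  [0,-0.2,1,0,-1],
  [0,0,0.9,0,-1],
  [0,0,0,0,-1],
  [0,0,0.4,0,-1],
  [0,0,0.4,0,-1],
  [0,0,0,0,-1],
])

```text
t: 43.7
eef_pos: [0.5724, 0.0934, 0.0223]
tool_rot: [0.0, 1.0, -0.0, -0.0]
contact_force: [-0.7, -0.7, -0.6]
gripper_width: 0.334
grasp_force: 50.9
```

>>> carry_out([
  [0,0,0.6,0,-1],
  [0,0,0.6,0,-1],
  [0,0,0.4,0,-1],
  [0,0,0,0,-1],
])

```text
t: 44.1
eef_pos: [0.5721, 0.0934, 0.006]
tool_rot: [0.0, 1.0, 0.0, -0.001]
contact_force: [-0.7, -0.9, -1.2]
gripper_width: 0.334
grasp_force: 50.9
```

>>> carry_out([
  [0,0,0.2,0,-1],
  [0,0,0,0,-1],
])

```text
t: 44.3
eef_pos: [0.5728, 0.0936, 0.0048]
tool_rot: [0.0, 1.0, -0.0, -0.0]
contact_force: [-0.7, 0.1, -1.8]
gripper_width: 0.336
grasp_force: 50.9
```

>>> carry_out([
  [0,0,0.1,0,-1],
  [0,0,0.1,0,-1],
  [0,0,0,0,-1],
])

```text
t: 44.6
eef_pos: [0.5731, 0.0937, 0.0042]
tool_rot: [0.0, 1.0, -0.0, 0.0]
contact_force: [-3.0, -0.2, 9.1]
gripper_width: 0.329
grasp_force: 52.4
```

>>> carry_out([
  [0,0,0,0,0.2],
  [0,0,0,0,0.2],
  [0,0,0,0,0.2],
  [0,0,-4,0,0.1],
  [0,0,-5,0,0.1],
  [-1.8,4.5,0,0,0.1],
  [-1.8,4.5,0,0,0.1],
  [-1.8,4.5,0,0,0.1],
  [-1.8,4.5,0,0,0.1],
  [-1.8,4.5,0,0,0.1],
  [-1.8,4.5,0,0,0.1],
  [-1.8,4.5,0,0,0.1],
])

```text
t: 45.8
eef_pos: [0.4459, -0.2231, 0.093]
tool_rot: [0.0, 1.0, 0.0, 0.0]
contact_force: [-0.4, -1.6, 0.5]
gripper_width: 0.552
grasp_force: 0.0
```

>>> carry_out([
  [-1.8,4.5,0,0,0.1],
  [-1.8,4.5,0,0,0.1],
  [-1.7,4.5,0,0,0.1],
  [0,0.9,0,0,0.1],
  [0,0,0,-7.5,0.1],
  [0,0,0,-7.5,0.1],
  [0,0,0,-7.5,0.1],
  [0,0,0,-7.5,0.1],
  [0,0,0,-7.5,0.1],
  [0,0,0,-7.5,0.1],
])

```text
t: 46.8
eef_pos: [0.3942, -0.3648, 0.0928]
tool_rot: [-0.0, 0.923, 0.385, 0.0]
contact_force: [-0.3, -0.4, 0.0]
gripper_width: 0.551
grasp_force: 0.0
```

>>> carry_out([
  [0,0,0,-7.5,0.1],
  [0,0,0,-7.5,0.1],
  [0,0,0,-7.5,0.1],
  [0,0,0,-7.5,0.1],
  [0,0,0,-7.5,0.1],
  [0,0,0,-7.5,0.1],
  [0,0,0,0,0.1],
  [0,0,0,0,0.1],
])

```text
t: 47.6
eef_pos: [0.3939, -0.3651, 0.0928]
tool_rot: [-0.0, 0.708, 0.706, 0.0]
contact_force: [-0.4, -1.0, 0.3]
gripper_width: 0.549
grasp_force: 0.0
```

```bash
python3 st.py; python3 - <<'E'
from h import *
c=imaging.calibration('wrist');print(proj(c,(.394,-.366,.066)))
im=cv2.cvtColor(shot('wrist','p3.png'),cv2.COLOR_RGB2GRAY)
h=cv2.HoughCircles(im[200:420,220:440],cv2.HOUGH_GRADIENT,1,45,param1=80,param2=14,minRadius=22,maxRadius=42)
for u,v,r in h[0]: print(u+220,v+200,r,ray(c,u+220,v+200,.066))
E
```

```text
[[ 0.5454 -0.0532  0.0765]
 [ 0.5542 -0.1894  0.0763]
 [ 0.5724  0.0953  0.075 ]
 [ 0.5823  0.2357  0.0808]]
[[0.582  0.2371 0.0902]]
47.7 [ 0.3939 -0.3652  0.0929] [0.0853 0.0953 0.165 ]
w []
(np.float64(325.4101635996007), np.float64(264.1079797088561))
322.5 261.5 24.0 [ 0.39218509 -0.36423859  0.066     ]
307.5 380.5 26.6 [ 0.38138758 -0.45492324  0.066     ]
352.5 347.5 31.0 [ 0.41248345 -0.4274784   0.066     ]
```

>>> carry_out([
  [0,0,3,0,0.1],
  [0,0,2.5,0,0.1],
  [0,0,1.5,0,0.1],
  [0,0,0,0,0.1],
])

```text
t: 48.2
eef_pos: [0.3925, -0.3644, 0.0211]
tool_rot: [-0.002, 0.707, 0.707, -0.0]
contact_force: [-0.9, -0.5, -0.1]
gripper_width: 0.548
grasp_force: 0.0
```

>>> carry_out([
  [0,0,1,0,0.1],
  [0,0,0.7,0,0.1],
  [0,0,0,0,0.1],
])

```text
t: 48.5
eef_pos: [0.3935, -0.3653, 0.0055]
tool_rot: [-0.0, 0.707, 0.707, -0.0]
contact_force: [0.1, 0.2, -0.7]
gripper_width: 0.555
grasp_force: 0.0
```

>>> carry_out([
  [0,0,0,0,-1],
  [0,0,0,0,-1],
  [0,0,0,0,-1],
  [0,0,0,0,-1],
  [0,0,0,0,-1],
])

```text
t: 49.0
eef_pos: [0.3941, -0.3657, 0.0065]
tool_rot: [0.001, 0.707, 0.707, -0.0]
contact_force: [-0.2, 0.8, 5.7]
gripper_width: 0.334
grasp_force: 49.4
```

>>> carry_out([
  [0,0,-4,0,-1],
  [0,0,-5,0,-1],
  [0,0,0,7.5,-1],
  [0,0,0,7.5,-1],
  [0,0,0,7.5,-1],
  [0,0,0,7.5,-1],
  [0,0,0,7.5,-1],
  [0,0,0,7.5,-1],
  [0,0,0,7.5,-1],
  [0,0,0,7.5,-1],
  [0,0,0,7.5,-1],
  [0,0,0,7.5,-1],
])

```text
t: 50.2
eef_pos: [0.3933, -0.3651, 0.0955]
tool_rot: [-0.0, 0.992, 0.128, -0.0]
contact_force: [-1.0, -0.6, -1.5]
gripper_width: 0.33
grasp_force: 51.3
```

>>> carry_out([
  [0,0,0,7.5,-1],
  [0,0,0,7.5,-1],
  [1.5,-4.6,0,0,-1],
  [1.5,-4.6,0,0,-1],
  [1.5,-4.6,0,0,-1],
  [1.5,-4.6,0,0,-1],
  [1.5,-4.6,0,0,-1],
  [1.5,-4.6,0,0,-1],
  [1.5,-4.6,0,0,-1],
  [1.5,-4.6,0,0,-1],
  [1.5,-4.6,0,0,-1],
  [1.5,-4.6,0,0,-1],
])

```text
t: 51.4
eef_pos: [0.5437, 0.0963, 0.0955]
tool_rot: [0.0, 1.0, -0.0, -0.0]
contact_force: [1.4, -1.0, -1.9]
gripper_width: 0.33
grasp_force: 51.3
```

>>> carry_out([
  [1.3,-4.6,0,0,-1],
  [1.3,-4.6,0,0,-1],
  [1.3,-4.6,0,0,-1],
  [0,-0.4,2.5,0,-1],
  [0,0,2,0,-1],
  [0,0,0,0,-1],
  [0,0,0,0,-1],
])

```text
t: 52.1
eef_pos: [0.5825, 0.236, 0.0506]
tool_rot: [0.0, 1.0, -0.0, -0.001]
contact_force: [-0.1, -0.3, -1.4]
gripper_width: 0.332
grasp_force: 51.4
```

```bash
python3 ins.py .5823 .2363 A
```

```text
[0.5832 0.2363 0.0515]Traceback (most recent call last):
  File "ins.py", line 5, in <module>
    w=shot('wrist','i_%s.png'%sys.argv[3]);c=imaging.calibration('wrist');print(bot.get_obs()['eef_pos']);print(flanges('top')[:,:2],flanges('scene')[:,:2])
                                                                                                                                     ~~~~~~~~~~~~~~~~^^^^^^
IndexError: too many indices for array: array is 1-dimensional, but 2 were indexed
```

>>> carry_out([
  [0,0,1,0,-1],
  [0,0,0.9,0,-1],
  [0,0,0,0,-1],
  [0,0,0.4,0,-1],
  [0,0,0.4,0,-1],
  [0,0,0,0,-1],
])

```text
t: 52.85
eef_pos: [0.5824, 0.2364, 0.0232]
tool_rot: [0.0, 1.0, -0.0, -0.0]
contact_force: [0.4, 0.3, -1.4]
gripper_width: 0.336
grasp_force: 51.3
```

>>> carry_out([
  [0,0,0.6,0,-1],
  [0,0,0.6,0,-1],
  [0,0,0.4,0,-1],
  [0,0,0.1,0,-1],
  [0,0,0,0,-1],
])

```text
t: 53.35
eef_pos: [0.5826, 0.2365, 0.0066]
tool_rot: [0.0, 1.0, -0.0, -0.0]
contact_force: [0.6, -0.4, -1.2]
gripper_width: 0.331
grasp_force: 51.3
```

>>> carry_out([
  [0,0,0.1,0,-1],
  [0,0,0.1,0,-1],
  [0,0,0,0,-1],
])

```text
t: 53.65
eef_pos: [0.5828, 0.2366, 0.0049]
tool_rot: [-0.0, 1.0, -0.0, 0.0]
contact_force: [0.0, 1.2, -1.4]
gripper_width: 0.332
grasp_force: 51.3
```

>>> carry_out([
  [0,0,0.1,0,-1],
  [0,0,0.1,0,-1],
  [0,0,0,0,-1],
])

```text
t: 53.95
eef_pos: [0.5831, 0.2367, 0.0045]
tool_rot: [0.0, 1.0, -0.0, 0.0]
contact_force: [-4.6, -2.1, 11.1]
gripper_width: 0.332
grasp_force: 52.9
```

Seated. Release, rise, move clear and check everything.

>>> carry_out([
  [0,0,0,0,0.3],
  [0,0,0,0,0.3],
  [0,0,0,0,0.3],
  [0,0,-4,0,0.3],
  [0,0,-5,0,0.3],
  [-4,2,-2,0,0.3],
  [-4,2,-2,0,0.3],
  [-4,0,-2,0,0.3],
  [0,0,0,0,0.3],
  [0,0,0,0,0.3],
])

```text
t: 54.95
eef_pos: [0.463, 0.1967, 0.1536]
tool_rot: [-0.0, 1.0, 0.0, 0.001]
contact_force: [0.1, 0.3, 0.0]
gripper_width: 0.65
grasp_force: 0.0
```

```bash
python3 st.py; python3 - <<'E'
from h import *
t=shot('top');s=shot('scene')
a=cv2.resize(t[190:280,160:480],(800,225),interpolation=2);b=cv2.resize(s[130:360,180:420],(375,360));b=np.hstack([b,np.zeros((360,425,3),np.uint8)])
cv2.imwrite('pics/end.png',cv2.cvtColor(np.vstack([a,b]),cv2.COLOR_RGB2BGR))
E
```

```text
Traceback (most recent call last):
  File "st.py", line 3, in <module>
    print(flanges('top')[:,:3]);print(flanges('scene')[:,:3]);o=bot.get_obs();print(o['t'],o['eef_pos'],o['contact_force'])
          ~~~~~~~~~~~~~~^^^^^^
IndexError: too many indices for array: array is 1-dimensional, but 2 were indexed
```

View pics/end.png

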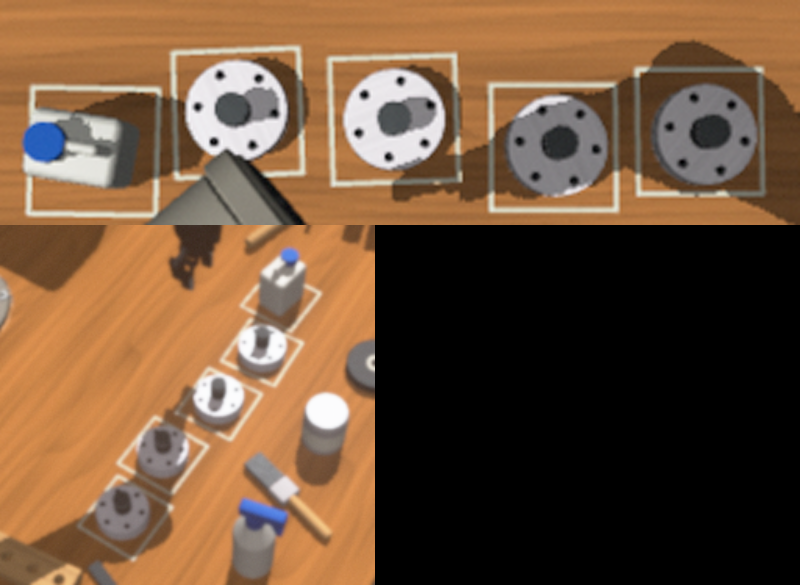

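All four flanges are inside their outlines with pins standing in their bores, and the canister hasn't moved.

```bash
python3 -c "
from station import bot
print(bot.hand_in())"
```

```text
the job is handed in; nothing more can be done
None
```

I handed in the job at about 55 s: all four flanges are in their bays with a pin pushed home in each, after I put back one flange that was knocked out and re-picked its pin; the canister and the other things on the bench look undisturbed.

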